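# Set up two gel-casting trays on their levelling tables

### The arm

A 6-joint arm with a two-finger parallel gripper is mounted at the origin on the work surface. World frame = base frame: x ahead of the robot, y to its left, z up, the work surface at z = 0. Lengths are in mm, angles in rad, forces in N, time in s.
With the tool pointing down it reaches from about 275 to 1000 mm from the base axis. Payload 8.4 kg.
Tool frame: the origin (TCP) lies at the very end of the fingers, on their centre line; the grasp point (between the pads) lies 19 mm behind it; z points along the fingers, y is the direction in which the jaws open and shut (so a half turn about z gives the same grasp; the last joint's range is limited). The gripper opens to 85 mm and grips with 20 to 120 N. Pads are 22 mm wide; open, the fingers measure 114 mm over their backs; the gripper's body (76 mm by 85 mm) begins 54 mm behind the grasp point. The pads swing forward as they close: fully open they stand 13 mm farther back than shut.
Start: joints at [1.107, 0.353, 1.633, -0, 1.155, -0.002], TCP at [278.474, 559.536, 231.281] pointing down, gripper open.
Joint ranges: [-2.63, 2.63], [-0.92, 2.1], [0.06, 2.66], [-1.3, 4.44], [0, 2.69], [-3.02, 3.02]. Speed limits (rad/s): [2.22, 2.22, 2.79, 3.14, 3.14, 3.14].

### API

Orientations are given as [roll, pitch, yaw] about the fixed x, y, z axes, in that order (R = Rz(yaw) Ry(pitch) Rx(roll)).
In Python, from rig import r gives the robot as it stands.
- The arm moves only by the tool move_arm, never from a script. Its argument "increments" is a list of rows, each an object of numbers: "tx", "ty", "tz": the shift along the tool's x, y, z in cm; "rx", "ry", "rz": the turn, a rotation vector about the tool's x, y, z in degrees; "gripper": the gripper's target within -1 to 1 (fully open at 1, half-way at 0, shut at -1). A call has 1 to 12 rows; each row shifts and turns the commanded pose from where the row before left it, along the tool's axes as they then stand; what a row does not reach is not made up. A row lasts 1/10 s, in which the tool goes at most 50 mm and 8.59 degrees, less where a joint would pass 70% of its speed; a pose out of reach is approached as far as the arm can. A call is refused whole if a number of a shift passes 5 or a number of a turn 8.59, either way. A call with a gripper value outside its range is refused whole. The fingers move at their own pace and stop on an object; "squeeze" is the grip in N (left out, the last holds). Time passes only in rows, so rows that do not move let the fingers close. It gives the time, the measured TCP pose, the force and the opening at its end, in the units of the state.
- r.sense(): the state, without advancing time (a new reading comes with each control period).
- r.grab_frame(name): name is "scene" or "top"; returns (picture, depth): 420x560x3 uint8, red, green, blue; 420x560 float32, mm along the optical axis (not along the pixel's ray), 0 where there is no reading.
- r.camera_model(name): a dict with "fx", "fy", "cx", "cy" (pixels), "k1" (the pictures are not rectified: a ray, as slopes to the right and down, at radius r is drawn at 1 + k1 r^2 times it, then the intrinsics apply), "R" (3x3) and "t" (3): a world point X has camera coordinates R X + t. Camera axes: x right, y down, z forward; pixel columns grow to the right and rows downward; lengths in mm; the calibration is good to about 2 mm. A picture is of the moment at which its call begins. camera_model takes no time and is no camera call.
- r.sign_off(): hands the job in, once; it reports no verdict.
Trained networks look in the newest picture that a camera, given by its name, has taken for a name from the list of things; names that differ only in an ending like _2 or _b are one class to them, and where a whole thing is asked for, a point or a joint stands for the part that bears it (a point fixed in the world has none). Each returns a list of dicts, best first, with "confidence" (0 to 1); they miss things now and then, are a little off and sometimes report something else, mostly with a low value. They report only what shows in the picture. A call takes as long as a camera call. They do not tell look-alikes from the thing itself.
- r.cut_out(query, camera): "mask" (420x560 bool, what is visible of it) and "bbox" ([left, top, right, bottom] in pixels, round what is visible of it).
- r.place_of(query, camera): "location" ([row, column] in pixels: a listed point, or the origin of a listed thing).
The state is a dict: "clock": time; "qpos": joint angles; "qvel": joint speeds; "joint_efforts": joint torques, N m; "eef_pos": TCP position; "tcp_rot": TCP orientation; "contact_force": force on the tool from outside, world axes, zero at the start; "wrist_torque": the same for the moment, N m; "opening": opening from 0.0 (shut) to 1.0 (fully open).
Only numpy, scipy, OpenCV 4.12 (cv2) and the standard library are available. Lean on these libraries where they do the work, as an engineer would, in place of code of your own. Each camera call takes 0.05 s, during which the arm holds its last target. There are 200 camera calls.

### The job

Get both gels ready to cast: set each gel tray squarely inside the painted outline of its own colour on the white levelling tables, and stand the comb of the same colour squarely across the middle of that tray, teeth down between the walls and spine resting on both wall tops. Leave the bottle and the yellow-lidded box where they are.

Things in the scene. Friction and masses are not known exactly. Their poses are not given: they have to be found in the camera images.
- red_table: Fixed white levelling table on four short feet with a red outline painted on its top, 120 (x) x 80 (y) mm, top 18 mm above the bench. The flat outline's inside is 106 (x) x 56 (y) mm, centred. Origin: centre of its underside, on the bench; x along its long side.
- red_tray_center (a point): Loose red gel tray, floor down: white floor 4 mm thick, two upright red long walls 5 mm thick, open ends and top. Outside 100 (x, along the walls) x 50 (y) x 34 (z) mm, 40 mm between the walls; white marks on the wall tops show the middle. Point: its centre, 17 mm above its underside. Grip from above across the 50 mm width. 80 to 170 g.
- red_comb_spine (a point): Loose red comb, 46 mm high, standing teeth down on two end legs. Spine 14 (x) x 80 (y) x 20 (z) mm; legs reach 26 mm below it, 66 mm apart inside, 18 mm thick; white teeth 28 mm wide in all reach 25 mm. Point: centre of the spine, 36 mm above the feet. Across a tray (legs outside the walls, 6 mm play) it is 44 mm above the tray's underside. Grip the 14 mm spine from above. 40 to 85 g.
- blue_table: Fixed white levelling table on four short feet with a blue outline painted on its top, 120 (x) x 80 (y) mm, top 18 mm above the bench. The flat outline's inside is 106 (x) x 56 (y) mm, centred. Origin: centre of its underside, on the bench; x along its long side.
- blue_tray_center (a point): Loose blue gel tray, floor down: white floor 4 mm thick, two upright blue long walls 5 mm thick, open ends and top. Outside 100 (x, along the walls) x 50 (y) x 34 (z) mm, 40 mm between the walls; white marks on the wall tops show the middle. Point: its centre, 17 mm above its underside. Grip from above across the 50 mm width. 80 to 170 g.
- blue_comb_spine (a point): Loose blue comb, 46 mm high, standing teeth down on two end legs. Spine 14 (x) x 80 (y) x 20 (z) mm; legs reach 26 mm below it, 66 mm apart inside, 18 mm thick; white teeth 28 mm wide in all reach 25 mm. Point: centre of the spine, 36 mm above the feet. Across a tray (legs outside the walls, 6 mm play) it is 44 mm above the tray's underside. Grip the 14 mm spine from above. 40 to 85 g.
- bottle: Bystander: small amber bottle with a white cap, 50 mm diameter, 88 mm high, loose. Origin: centre of its underside.
- tip_box: Bystander: grey box with a yellow lid, 78 (x) x 62 (y) x 46 (z) mm, loose. Origin: centre of its underside.
There are look-alikes about, which are no part of the job. What is shaped like the part that bears red_tray_center but black or turquoise is not meant. What is shaped like the red_table but brown or turquoise is not meant.

How it is judged (in metres and radians):
At the end, for the whole second after the job is handed in: Each tray flat on the table of its colour, centres within 12 mm, long sides within 0.17 rad; each comb upright across the tray of its colour, resting on both walls, centres within 12 mm, square within 0.21 rad; all released and at rest; bystanders moved no more than 25 mm (horizontal distance between red_tray_center and red_table below 0.012 m and angle between the x axis of red_tray_center and the x axis of red_table, either way round below 0.17 rad and z of red_tray_center in the frame of red_table between 0.032 and 0.038 m and angle between each of red_tray_center, blue_tray_center's own z axis and vertical below 0.08 rad and horizontal distance between red_comb_spine and red_tray_center below 0.012 m and angle between the y axis of red_comb_spine and the y axis of red_tray_center, either way round below 0.21 rad and z of red_comb_spine in the frame of red_tray_center between 0.024 and 0.03 m and angle between each of red_comb_spine, blue_comb_spine's own z axis and vertical below 0.1 rad and linear speed of each of red_tray, red_comb, blue_tray, blue_comb below 0.02 m/s and horizontal distance between blue_tray_center and blue_table below 0.012 m and angle between the x axis of blue_tray_center and the x axis of blue_table, either way round below 0.17 rad and z of blue_tray_center in the frame of blue_table between 0.032 and 0.038 m and horizontal distance between blue_comb_spine and blue_tray_center below 0.012 m and angle between the y axis of blue_comb_spine and the y axis of blue_tray_center, either way round below 0.21 rad and z of blue_comb_spine in the frame of blue_tray_center between 0.024 and 0.03 m); the robot touches nothing.
It fails at once if the bottle is moved more than 25 mm (distance of bottle from where it was at the start of the episode above 0.025 m).
It fails at once if the yellow-lidded box is moved more than 25 mm (distance of tip_box from where it was at the start of the episode above 0.025 m).
It also fails if it takes over 99 s, if anything falls off the work surface, if the arm or the gripper's body presses on something with over 40 N, if the wrist force passes 120 N, or if a joint passes its speed limit or range.

## Working session

There is one attempt and no reset: what is moved stays moved. The work goes in short steps, Python scripts to look and compute and a tool call to move; the robot and the scene stay as the last step left them, time stands still between calls to the robot, and variables do not carry over. Pictures are saved under pics/ and viewed, about 12 in all and at most 16, crops included, and the job is handed in when it is done.

Besides the shell and the picture viewer there is one more tool, called as name(argument=value, ...) on one line, values as JSON. move_arm: Moves the arm, as the interface text tells. Its arguments: {"type":"object","properties":{"increments":{"type":"array","items":{"type":"object","properties":{"tx":{"type":"number"},"ty":{"type":"number"},"tz":{"type":"number"},"rx":{"type":"number"},"ry":{"type":"number"},"rz":{"type":"number"},"gripper":{"type":"number"}}}},"squeeze":{"type":"number"}},"required":["increments"]}

```bash
mkdir -p pics; ls
cat > h.py <<'E'
import numpy as np, cv2
from rig import r
def ray(cam,u,v):
    m=r.camera_model(cam); K=np.array([[m['fx'],0,m['cx']],[0,m['fy'],m['cy']],[0,0,1]],float)
    p=cv2.undistortPoints(np.array([[[u,v]]],float),K,np.array([m['k1'],0,0,0,0.]))[0,0]
    R=np.array(m['R']);t=np.array(m['t'])
    return -R.T@t, R.T@np.array([p[0],p[1],1.])
def atz(cam,u,v,z):
    o,d=ray(cam,u,v); return o+d*(z-o[2])/d[2]
def cloud(cam,depth):
    m=r.camera_model(cam); K=np.array([[m['fx'],0,m['cx']],[0,m['fy'],m['cy']],[0,0,1]],float)
    v,u=np.mgrid[:420,:560]; p=cv2.undistortPoints(np.stack([u.ravel(),v.ravel()],1)[:,None].astype(float),K,np.array([m['k1'],0,0,0,0.]))[:,0]
    P=np.c_[p,np.ones(len(p))]*depth.ravel()[:,None]
    return ((P-np.array(m['t']))@np.array(m['R'])).reshape(420,560,3)
def save(n,im,s=1.4):
    cv2.imwrite('pics/'+n,cv2.resize(im[:,:,::-1],None,fx=s,fy=s,interpolation=cv2.INTER_CUBIC))
E
python3 - <<'E'
from h import *
for c in ('top','scene'):
    im,d=r.grab_frame(c); save(c+'0.png',im); np.savez(c+'0.npz',im=im,d=d)
    m=r.camera_model(c); print(c,-np.array(m['R']).T@np.array(m['t']),m['fx'],m['k1'])
    if c=='top':
      P=cloud(c,d)
      for q in ['red_table','red_tray_center','red_comb_spine','blue_table','blue_tray_center','blue_comb_spine','bottle','tip_box']:
        for x in r.place_of(q,c)[:5]:
            a=x['location']; print(q,round(x['confidence'],2),np.round(a),np.round(P[int(a[0]),int(a[1])]))
E
```

```text
pics
top [ 234.8928975  -149.57144821 1264.55260346] 434.6444321718167 -0.09781512802943625
red_table 0.96 [249. 421.] [ 296. -564.   19.]
red_table 0.87 [288. 336.] [ 187. -312.   14.]
red_table 0.78 [193. 322.] [ 461. -279.   16.]
red_tray_center 0.72 [241. 298.] [ 323. -209.    3.]
red_tray_center 0.68 [132. 319.] [ 654. -277.    4.]
red_tray_center 0.66 [238. 360.] [ 329. -390.    5.]
blue_table 0.91 [136. 141.] [645. 259.  22.]
blue_table 0.61 [131. 193.] [664. 106.   0.]
blue_tray_center 0.76 [193. 194.] [471.  98.   5.]
blue_comb_spine 0.7 [132. 256.] [640. -91.  44.]
bottle 0.67 [189. 257.] [462. -92.  86.]
tip_box 0.81 [196. 129.] [458. 276.  47.]
tip_box 0.34 [133. 196.] [640.  88.  45.]
scene [1005.12268539 -347.4871692   937.14309026] 441.4919662033297 -0.10309117037278638
```

View pics/top0.png

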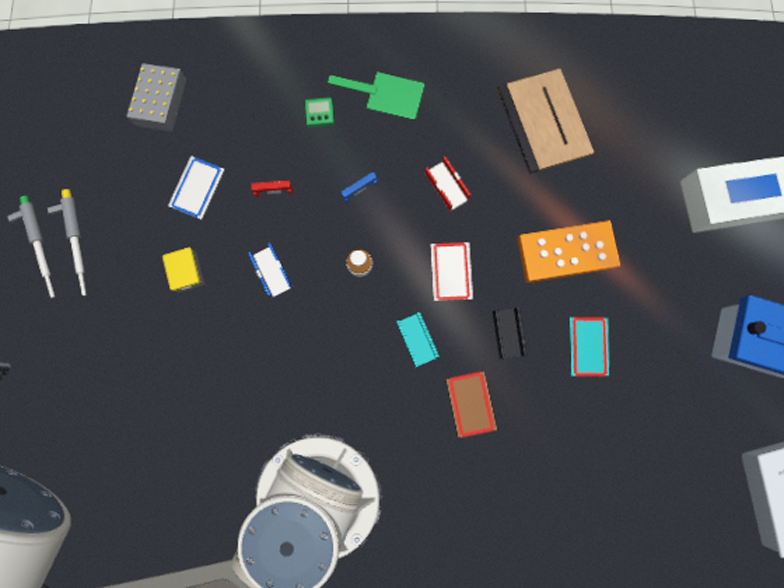

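View pics/scene0.png

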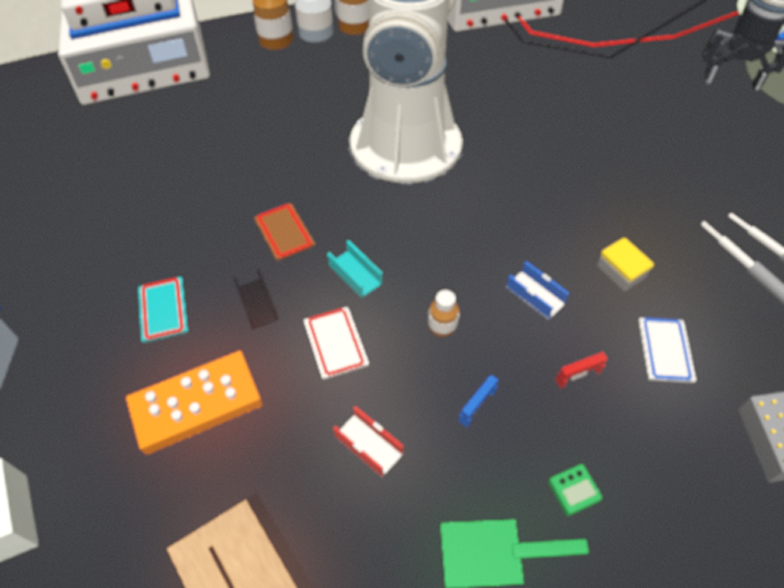

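The top picture shows the red table at (451,271), red tray at (448,183), red comb at (271,187), blue table at (196,187), blue tray at (269,270) and blue comb at (359,186). The turquoise, black and brown look-alikes are well apart from these. Next I'll measure the poses from depth in both views.

```bash
cat > meas.py <<'E'
from h import *
import sys
# name: approx xy, zlo, zhi, radius, nominal z, colour
def hue(im,col):
    a=im.astype(int); R,G,B=a[...,0],a[...,1],a[...,2]
    return (R-np.maximum(G,B)>50) if col=='red' else (B-R>45)
def measure(cam,im,d,xy,kind,col,rad=80,zoff=0):
    P=cloud(cam,d); near=(np.hypot(P[...,0]-xy[0],P[...,1]-xy[1])<rad)&(d>0)
    z=P[...,2]-zoff
    if kind=='table': m=near&(z>10)&(z<27)&(im.min(2)>90)|near&hue(im,col)&(z>8)&(z<27); zn=18
    if kind=='tray': m=near&hue(im,col)&(z>27)&(z<42); zn=34
    if kind=='comb': m=near&hue(im,col)&(z>39)&(z<55); zn=46
    v,u=np.nonzero(m)
    if len(u)<8: return None
    Q=np.array([atz(cam,a,b,zn+zoff)[:2] for a,b in zip(u,v)])
    (c,s,a)=cv2.minAreaRect(Q.astype(np.float32))
    w,h=s
    if w<h: a+=90; w,h=h,w      # long axis angle
    return np.round(c,1),round(((a+90)%180)-90,1),np.round([w,h]),len(u),round(float(np.median(P[...,2][m])),1)
O={'red_table':((461,-279),'table','red'),'red_tray':((654,-277),'tray','red'),'red_comb':((650,60),'comb','red'),
'blue_table':((645,259),'table','blue'),'blue_tray':((471,98),'tray','blue'),'blue_comb':((640,-91),'comb','blue')}
E
python3 - <<'E'
from meas import *
for c in ('top','scene'):
    f=np.load(c+'0.npz')
    for n,(xy,k,col) in O.items(): print(c,n,measure(c,f['im'],f['d'],xy,k,col))
s=r.sense(); print(s['eef_pos'],s['tcp_rot'],s['opening'],s['clock'])
E
```

```text
top red_table (array([ 459.5, -280.5]), 1.9, array([121.,  80.]), 1124, 18.1)
top red_tray (array([ 649.4, -277.2]), 31.0, array([100.,  52.]), 114, 33.3)
top red_comb (array([640.9,  93.6]), -85.8, array([82., 16.]), 130, 45.3)
top blue_table (array([650.5, 260.2]), -22.9, array([122.,  81.]), 1014, 17.9)
top blue_tray (array([467. ,  95.2]), 26.8, array([100.,  50.]), 107, 33.3)
top blue_comb (array([640.3, -90.2]), -57.1, array([81., 17.]), 144, 45.4)Traceback (most recent call last):
  File "<stdin>", line 4, in <module>
  File "meas.py", line 15, in measure
    Q=np.array([atz(cam,a,b,zn+zoff)[:2] for a,b in zip(u,v)])
                ~~~^^^^^^^^^^^^^^^^^
  File "h.py", line 9, in atz
    o,d=ray(cam,u,v); return o+d*(z-o[2])/d[2]
        ~~~^^^^^^^^^
  File "h.py", line 4, in ray
    m=r.camera_model(cam); K=np.array([[m['fx'],0,m['cx']],[0,m['fy'],m['cy']],[0,0,1]],float)
ValueError: time passes only in moves, steps and waits
```

```bash
python3 - <<'E'
s=open('h.py').read()
s=s.replace("from rig import r\n","from rig import r as _r\nimport functools\nr=_r\n@functools.lru_cache\ndef cm(c): return r.camera_model(c)\n").replace("m=r.camera_model(cam)","m=cm(cam)")
s+='''
from scipy.spatial.transform import Rotation as Ro
def goto(x,y,z,yaw):
    s=r.sense(); p=np.array(s['eef_pos']); R=Ro.from_euler('xyz',s['tcp_rot'])
    cy=np.degrees(s['tcp_rot'][2]); k=round((cy-yaw)/180); yaw=yaw+180*k
    d=R.inv().apply(np.array([x,y,z])-p)/10
    T=Ro.from_euler('xyz',[np.pi,0,np.radians(yaw)])
    rv=np.degrees((R.inv()*T).as_rotvec())
    d2=T.inv().apply(np.array([x,y,z])-p)/10
    print('t',round(s['clock'],2),'pos',np.round(p,1),'yaw',round(cy,1),'-> ',round(yaw,1),'q',np.round(s['qpos'],2),'open',round(s['opening'],2),'F',np.round(s['contact_force'],1))
    print(' shift cm (before turn)',np.round(d,2),'(after turn)',np.round(d2,2),'rotvec',np.round(rv,2))
'''
open('h.py','w').write(s)
E
cat > g.py <<'E'
import sys; from h import *
goto(*map(float,sys.argv[1:5]))
E
python3 g.py 467 95.2 120 26.8
```

```text
t 0.5 pos [278.5 559.5 231.2] yaw 153.5 ->  206.8 q [ 1.11  0.35  1.63 -0.    1.16 -0.  ] open 1.0 F [-0.2 -0.6  0.4]
 shift cm (before turn) [-37.57 -33.16  11.13] (after turn) [  4.11 -49.94  11.12] rotvec [-1.000e-02 -0.000e+00 -5.326e+01]
```

move_arm(increments=[{"tx": -3.13, "ty": -2.76, "tz": 0.93, "gripper": 1}, {"tx": -3.13, "ty": -2.76, "tz": 0.93}, {"tx": -3.13, "ty": -2.76, "tz": 0.93}, {"tx": -3.13, "ty": -2.76, "tz": 0.93}, {"tx": -3.13, "ty": -2.76, "tz": 0.93}, {"tx": -3.13, "ty": -2.76, "tz": 0.93}, {"tx": -3.13, "ty": -2.76, "tz": 0.93}, {"tx": -3.13, "ty": -2.76, "tz": 0.93}, {"tx": -3.13, "ty": -2.76, "tz": 0.93}, {"tx": -3.13, "ty": -2.76, "tz": 0.93}, {"tx": -3.13, "ty": -2.76, "tz": 0.93}, {"tx": -3.13, "ty": -2.76, "tz": 0.93}])

```text
invalid input
```

move_arm(increments=[{"rz": -7.6}, {"rz": -7.6}, {"rz": -7.6}, {"rz": -7.6}, {"rz": -7.6}, {"rz": -7.6}, {"rz": -7.6}, {}, {}])

```text
invalid input
```

```bash
python3 g.py 467 95.2 7 206.8; python3 -c "
from h import *
im,d=r.grab_frame('scene'); save('s1.png',im)"
```

```text
t 0.5 pos [278.5 559.5 231.2] yaw 153.5 ->  206.8 q [ 1.11  0.35  1.63 -0.    1.16 -0.  ] open 1.0 F [-0.2 -0.6  0.4]
 shift cm (before turn) [-37.57 -33.16  22.43] (after turn) [  4.11 -49.94  22.42] rotvec [-1.000e-02 -0.000e+00 -5.326e+01]
```

move_arm(increments=[{"tx": -3.13, "ty": -2.76, "tz": 0.93, "rx": 0, "ry": 0, "rz": 0, "gripper": 1}, {"tx": -3.13, "ty": -2.76, "tz": 0.93, "rx": 0, "ry": 0, "rz": 0, "gripper": 1}])

```text
clock: 0.75
eef_pos: [310.0, 482.0, 212.5]
tcp_rot: [3.141, 0.0, 2.682]
contact_force: [0.5, -1.7, 1.0]
opening: 0.997
```

move_arm(increments=[{"tx": -3.13, "ty": -2.76, "tz": 0.93, "rx": 0, "ry": 0, "rz": 0, "gripper": 1}, {"tx": -3.13, "ty": -2.76, "tz": 0.93, "rx": 0, "ry": 0, "rz": 0, "gripper": 1}, {"tx": -3.13, "ty": -2.76, "tz": 0.93, "rx": 0, "ry": 0, "rz": 0, "gripper": 1}, {"tx": -3.13, "ty": -2.76, "tz": 0.93, "rx": 0, "ry": 0, "rz": 0, "gripper": 1}, {"tx": -3.13, "ty": -2.76, "tz": 0.93, "rx": 0, "ry": 0, "rz": 0, "gripper": 1}, {"tx": -3.13, "ty": -2.76, "tz": 0.93, "rx": 0, "ry": 0, "rz": 0, "gripper": 1}, {"tx": -3.13, "ty": -2.76, "tz": 0.93, "rx": 0, "ry": 0, "rz": 0, "gripper": 1}, {"tx": -3.13, "ty": -2.76, "tz": 0.93, "rx": 0, "ry": 0, "rz": 0, "gripper": 1}, {"tx": -3.13, "ty": -2.76, "tz": 0.93, "rx": 0, "ry": 0, "rz": 0, "gripper": 1}, {"tx": -3.13, "ty": -2.76, "tz": 0.93, "rx": 0, "ry": 0, "rz": 0, "gripper": 1}])

```text
clock: 1.75
eef_pos: [467.8, 94.1, 119.6]
tcp_rot: [3.141, 0.001, 2.68]
contact_force: [0.9, 0.5, 0.3]
opening: 0.998
```

move_arm(increments=[{"rz": -7.6, "gripper": 1}, {"rz": -7.6, "gripper": 1}, {"rz": -7.6, "gripper": 1}, {"rz": -7.6, "gripper": 1}, {"rz": -7.6, "gripper": 1}, {"rz": -7.6, "gripper": 1}, {"rz": -7.6, "gripper": 1}, {"gripper": 1}])

```text
invalid input
```

```bash
python3 g.py 467 95.2 7 206.8
```

```text
t 1.75 pos [467.8  94.1 119.6] yaw 153.5 ->  206.8 q [ 0.2   0.27  2.04  0.    0.82 -0.91] open 1.0 F [0.9 0.5 0.3]
 shift cm (before turn) [ 0.13  0.06 11.26] (after turn) [ 0.02  0.14 11.26] rotvec [ 1.000e-02  5.000e-02 -5.325e+01]
```

move_arm(increments=[{"tx": 0, "ty": 0, "tz": 0.9, "rx": 0, "ry": 0, "rz": -7.6, "gripper": 1}, {"tx": 0, "ty": 0, "tz": 0.9, "rx": 0, "ry": 0, "rz": -7.6, "gripper": 1}, {"tx": 0, "ty": 0, "tz": 0.9, "rx": 0, "ry": 0, "rz": -7.6, "gripper": 1}, {"tx": 0, "ty": 0, "tz": 0.9, "rx": 0, "ry": 0, "rz": -7.6, "gripper": 1}, {"tx": 0, "ty": 0, "tz": 0.9, "rx": 0, "ry": 0, "rz": -7.6, "gripper": 1}, {"tx": 0, "ty": 0, "tz": 0.9, "rx": 0, "ry": 0, "rz": -7.6, "gripper": 1}, {"tx": 0, "ty": 0, "tz": 0.9, "rx": 0, "ry": 0, "rz": -7.6, "gripper": 1}, {"tx": 0, "ty": 0, "tz": 0, "rx": 0, "ry": 0, "rz": 0, "gripper": 1}])

```text
clock: 2.55
eef_pos: [466.6, 95.6, 55.9]
tcp_rot: [3.141, -0.001, -2.673]
contact_force: [0.4, 0.4, -0.5]
opening: 1.0
```

```bash
python3 g.py 467 95.2 7 206.8; python3 -c "
from h import *
im,d=r.grab_frame('scene'); save('s1.png',im[120:330,250:530],2.6)"
```

```text
t 2.55 pos [466.6  95.6  55.9] yaw -153.2 ->  -153.2 q [ 0.2   0.38  2.08  0.    0.68 -1.84] open 1.0 F [ 0.4  0.4 -0.5]
 shift cm (before turn) [-0.03 -0.05  4.89] (after turn) [-0.02 -0.05  4.89] rotvec [ 0.02 -0.08  0.05]
```

View pics/s1.png

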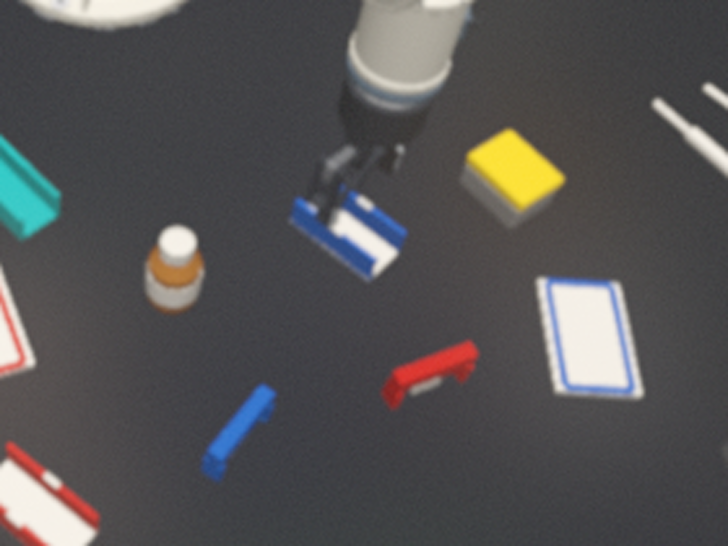

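The open fingers at (325,200) and (395,155) straddle the blue tray at (350,230), with the jaw axis across its width. I'll descend and grip.

move_arm(squeeze=40, increments=[{"tx": 0, "ty": -0.05, "tz": 1.7, "rx": 0, "ry": 0, "rz": 0, "gripper": 1}, {"tx": 0, "ty": 0, "tz": 1.7, "rx": 0, "ry": 0, "rz": 0, "gripper": 1}, {"tx": 0, "ty": 0, "tz": 1.4, "rx": 0, "ry": 0, "rz": 0, "gripper": 1}, {"tx": 0, "ty": 0, "tz": 0, "rx": 0, "ry": 0, "rz": 0, "gripper": 1}, {"tx": 0, "ty": 0, "tz": 0, "rx": 0, "ry": 0, "rz": 0, "gripper": -1}, {"tx": 0, "ty": 0, "tz": 0, "rx": 0, "ry": 0, "rz": 0, "gripper": -1}, {"tx": 0, "ty": 0, "tz": 0, "rx": 0, "ry": 0, "rz": 0, "gripper": -1}, {"tx": 0, "ty": 0, "tz": 0, "rx": 0, "ry": 0, "rz": 0, "gripper": -1}, {"tx": 0, "ty": 0, "tz": 0, "rx": 0, "ry": 0, "rz": 0, "gripper": -1}, {"tx": 0, "ty": 0, "tz": 0, "rx": 0, "ry": 0, "rz": 0, "gripper": -1}, {"tx": 0, "ty": 0, "tz": 0, "rx": 0, "ry": 0, "rz": 0, "gripper": -1}])

```text
clock: 3.7
eef_pos: [468.1, 95.4, 9.7]
tcp_rot: [-3.141, 0.002, -2.676]
contact_force: [-0.9, 0.0, 5.5]
opening: 0.575
```

```bash
python3 g.py 650.5 260.2 120 157.1
```

```text
t 3.7 pos [468.1  95.4   9.7] yaw -153.3 ->  -202.9 q [ 0.2   0.47  2.1   0.    0.57 -1.84] open 0.58 F [-0.9  0.   5.5]
 shift cm (before turn) [-23.72   6.52 -10.99] (after turn) [-10.39  22.28 -11.03] rotvec [2.00e-02 9.00e-02 4.96e+01]
```

move_arm(increments=[{"tx": 0, "ty": 0, "tz": -2.0, "rx": 0, "ry": 0, "rz": 0, "gripper": -1}, {"tx": 0, "ty": 0, "tz": -4.5, "rx": 0, "ry": 0, "rz": 0, "gripper": -1}, {"tx": 0, "ty": 0, "tz": -4.5, "rx": 0, "ry": 0, "rz": 0, "gripper": -1}, {"tx": -3.4, "ty": 0.93, "tz": 0, "rx": 0, "ry": 0, "rz": 0, "gripper": -1}, {"tx": -3.4, "ty": 0.93, "tz": 0, "rx": 0, "ry": 0, "rz": 0, "gripper": -1}, {"tx": -3.4, "ty": 0.93, "tz": 0, "rx": 0, "ry": 0, "rz": 0, "gripper": -1}, {"tx": -3.4, "ty": 0.93, "tz": 0, "rx": 0, "ry": 0, "rz": 0, "gripper": -1}, {"tx": -3.4, "ty": 0.93, "tz": 0, "rx": 0, "ry": 0, "rz": 0, "gripper": -1}, {"tx": -3.4, "ty": 0.93, "tz": 0, "rx": 0, "ry": 0, "rz": 0, "gripper": -1}, {"tx": -3.4, "ty": 0.93, "tz": 0, "rx": 0, "ry": 0, "rz": 0, "gripper": -1}])

```text
clock: 4.7
eef_pos: [651.4, 261.4, 119.2]
tcp_rot: [-3.142, 0.0, -2.675]
contact_force: [-0.0, 0.3, -1.0]
opening: 0.573
```

move_arm(increments=[{"tx": 0, "ty": 0, "tz": 0.5, "rx": 0, "ry": 0, "rz": 7.1, "gripper": -1}, {"tx": 0, "ty": 0, "tz": 0.5, "rx": 0, "ry": 0, "rz": 7.1, "gripper": -1}, {"tx": 0, "ty": 0, "tz": 0.5, "rx": 0, "ry": 0, "rz": 7.1, "gripper": -1}, {"tx": 0, "ty": 0, "tz": 0.5, "rx": 0, "ry": 0, "rz": 7.1, "gripper": -1}, {"tx": 0, "ty": 0, "tz": 0.5, "rx": 0, "ry": 0, "rz": 7.1, "gripper": -1}, {"tx": 0, "ty": 0, "tz": 0.5, "rx": 0, "ry": 0, "rz": 7.1, "gripper": -1}, {"tx": 0, "ty": 0, "tz": 0.5, "rx": 0, "ry": 0, "rz": 7.0, "gripper": -1}, {"tx": 0, "ty": 0, "tz": 0, "rx": 0, "ry": 0, "rz": 0, "gripper": -1}, {"tx": 0, "ty": 0, "tz": 0, "rx": 0, "ry": 0, "rz": 0, "gripper": -1}])

```text
clock: 5.6
eef_pos: [650.6, 260.4, 84.0]
tcp_rot: [3.142, 0.0, 2.746]
contact_force: [0.2, -0.2, -1.5]
opening: 0.57
```

```bash
python3 g.py 650.5 260.2 29 157.1; python3 -c "
from h import *
im,d=r.grab_frame('top'); save('t1.png',im[100:180,90:190],4)
im,d=r.grab_frame('scene'); save('s2.png',im[170:310,400:540],3)
a=cv2.imread('pics/t1.png');b=cv2.imread('pics/s2.png');b=cv2.resize(b,(320,320));cv2.imwrite('pics/c1.png',np.hstack([a,b]))"
```

```text
t 5.6 pos [650.6 260.4  84. ] yaw 157.3 ->  157.1 q [ 0.38  0.62  1.56 -0.    0.96 -0.8 ] open 0.57 F [ 0.2 -0.2 -1.5]
 shift cm (before turn) [-0.   -0.03  5.5 ] (after turn) [-0.   -0.03  5.5 ] rotvec [0.   0.   0.23]
```

View pics/c1.png

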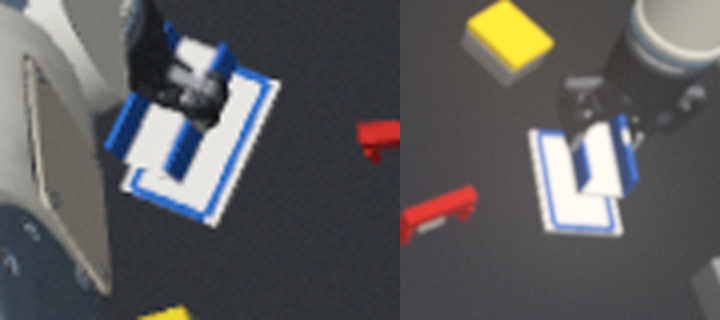

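The tray (left crop, about (180,110)) is held level and parallel to the table. I'll lower it.

move_arm(increments=[{"tx": 0, "ty": 0, "tz": 1.5, "rx": 0, "ry": 0, "rz": 0, "gripper": -1}, {"tx": 0, "ty": 0, "tz": 1.5, "rx": 0, "ry": 0, "rz": 0, "gripper": -1}, {"tx": 0, "ty": 0, "tz": 1.5, "rx": 0, "ry": 0, "rz": 0, "gripper": -1}, {"tx": 0, "ty": 0, "tz": 0.8, "rx": 0, "ry": 0, "rz": 0, "gripper": -1}, {"tx": 0, "ty": 0, "tz": 0.3, "rx": 0, "ry": 0, "rz": 0, "gripper": -1}, {"tx": 0, "ty": 0, "tz": 0, "rx": 0, "ry": 0, "rz": 0, "gripper": -1}])

```text
clock: 6.3
eef_pos: [650.0, 260.2, 27.5]
tcp_rot: [-3.14, -0.001, 2.743]
contact_force: [-3.4, -1.2, 4.3]
opening: 0.572
```

move_arm(increments=[{"tx": 0, "ty": 0, "tz": 0, "rx": 0, "ry": 0, "rz": 0, "gripper": 1}, {"tx": 0, "ty": 0, "tz": 0, "rx": 0, "ry": 0, "rz": 0, "gripper": 1}, {"tx": 0, "ty": 0, "tz": 0, "rx": 0, "ry": 0, "rz": 0, "gripper": 1}, {"tx": 0, "ty": 0, "tz": 0, "rx": 0, "ry": 0, "rz": 0, "gripper": 1}, {"tx": 0, "ty": 0, "tz": -2, "rx": 0, "ry": 0, "rz": 0, "gripper": 1}, {"tx": 0, "ty": 0, "tz": -4, "rx": 0, "ry": 0, "rz": 0, "gripper": 1}, {"tx": 0, "ty": 0, "tz": -4, "rx": 0, "ry": 0, "rz": 0, "gripper": 1}])

```text
clock: 7.0
eef_pos: [650.0, 260.2, 127.9]
tcp_rot: [-3.14, -0.001, 2.743]
contact_force: [-0.3, 0.1, -0.9]
opening: 0.998
```

```bash
python3 g.py 649.4 -277.2 130 31
```

```text
t 7.0 pos [650.  260.2 127.9] yaw 157.1 ->  211.0 q [ 0.38  0.57  1.54 -0.    1.04 -0.79] open 1.0 F [-0.3  0.1 -0.9]
 shift cm (before turn) [-20.82 -49.54  -0.17] (after turn) [ 27.73 -46.03  -0.21] rotvec [-4.000e-02 -1.100e-01 -5.386e+01]
```

move_arm(increments=[{"tx": -1.735, "ty": -4.13, "tz": 0, "rx": 0, "ry": 0, "rz": 0, "gripper": 1}, {"tx": -1.735, "ty": -4.13, "tz": 0, "rx": 0, "ry": 0, "rz": 0, "gripper": 1}, {"tx": -1.735, "ty": -4.13, "tz": 0, "rx": 0, "ry": 0, "rz": 0, "gripper": 1}, {"tx": -1.735, "ty": -4.13, "tz": 0, "rx": 0, "ry": 0, "rz": 0, "gripper": 1}, {"tx": -1.735, "ty": -4.13, "tz": 0, "rx": 0, "ry": 0, "rz": 0, "gripper": 1}, {"tx": -1.735, "ty": -4.13, "tz": 0, "rx": 0, "ry": 0, "rz": 0, "gripper": 1}, {"tx": -1.735, "ty": -4.13, "tz": 0, "rx": 0, "ry": 0, "rz": 0, "gripper": 1}, {"tx": -1.735, "ty": -4.13, "tz": 0, "rx": 0, "ry": 0, "rz": 0, "gripper": 1}, {"tx": -1.735, "ty": -4.13, "tz": 0, "rx": 0, "ry": 0, "rz": 0, "gripper": 1}, {"tx": -1.735, "ty": -4.13, "tz": 0, "rx": 0, "ry": 0, "rz": 0, "gripper": 1}, {"tx": -1.735, "ty": -4.13, "tz": 0, "rx": 0, "ry": 0, "rz": 0, "gripper": 1}, {"tx": -1.735, "ty": -4.13, "tz": 0, "rx": 0, "ry": 0, "rz": 0, "gripper": 1}])

```text
clock: 8.2
eef_pos: [649.8, -279.0, 127.8]
tcp_rot: [3.142, 0.0, 2.743]
contact_force: [0.0, -0.7, -0.3]
opening: 0.999
```

move_arm(increments=[{"tx": 0, "ty": 0, "tz": 1, "rx": 0, "ry": 0, "rz": -7.7, "gripper": 1}, {"tx": 0, "ty": 0, "tz": 1, "rx": 0, "ry": 0, "rz": -7.7, "gripper": 1}, {"tx": 0, "ty": 0, "tz": 1, "rx": 0, "ry": 0, "rz": -7.7, "gripper": 1}, {"tx": 0, "ty": 0, "tz": 1, "rx": 0, "ry": 0, "rz": -7.7, "gripper": 1}, {"tx": 0, "ty": 0, "tz": 1, "rx": 0, "ry": 0, "rz": -7.7, "gripper": 1}, {"tx": 0, "ty": 0, "tz": 1, "rx": 0, "ry": 0, "rz": -7.7, "gripper": 1}, {"tx": 0, "ty": 0, "tz": 1, "rx": 0, "ry": 0, "rz": -7.7, "gripper": 1}, {"tx": 0, "ty": 0, "tz": 0, "rx": 0, "ry": 0, "rz": 0, "gripper": 1}])

```text
clock: 9.0
eef_pos: [649.0, -276.7, 56.1]
tcp_rot: [3.14, -0.001, -2.598]
contact_force: [0.5, 0.2, -0.2]
opening: 1.001
```

```bash
python3 g.py 649.4 -277.2 9 211
python3 - <<'E'
from meas import *
im,d=r.grab_frame('top'); 
for k,z in (('table',0),('tray',18)): print(measure('top',im,d,(650.5,260.2),k,'blue',zoff=z))
E
```

```text
t 9.0 pos [ 649.  -276.7   56.1] yaw -148.8 ->  -149.0 q [-0.41  0.66  1.56 -0.    0.93 -2.52] open 1.0 F [ 0.5  0.2 -0.2]
 shift cm (before turn) [-0.02 -0.07  4.71] (after turn) [-0.01 -0.06  4.71] rotvec [ 0.11 -0.09  0.15]
None
None
```

move_arm(increments=[{"tx": 0, "ty": -0.06, "tz": 1.7, "rx": 0, "ry": 0, "rz": 0, "gripper": 1}, {"tx": 0, "ty": 0, "tz": 1.7, "rx": 0, "ry": 0, "rz": 0, "gripper": 1}, {"tx": 0, "ty": 0, "tz": 1.3, "rx": 0, "ry": 0, "rz": 0, "gripper": 1}, {"tx": 0, "ty": 0, "tz": 0, "rx": 0, "ry": 0, "rz": 0, "gripper": 1}, {"tx": 0, "ty": 0, "tz": 0, "rx": 0, "ry": 0, "rz": 0, "gripper": -1}, {"tx": 0, "ty": 0, "tz": 0, "rx": 0, "ry": 0, "rz": 0, "gripper": -1}, {"tx": 0, "ty": 0, "tz": 0, "rx": 0, "ry": 0, "rz": 0, "gripper": -1}, {"tx": 0, "ty": 0, "tz": 0, "rx": 0, "ry": 0, "rz": 0, "gripper": -1}, {"tx": 0, "ty": 0, "tz": 0, "rx": 0, "ry": 0, "rz": 0, "gripper": -1}, {"tx": 0, "ty": 0, "tz": 0, "rx": 0, "ry": 0, "rz": 0, "gripper": -1}, {"tx": 0, "ty": 0, "tz": 0, "rx": 0, "ry": 0, "rz": 0, "gripper": -1}])

```text
clock: 10.15
eef_pos: [650.9, -277.9, 11.5]
tcp_rot: [-3.14, 0.001, -2.6]
contact_force: [0.7, 0.9, 6.4]
opening: 0.576
```

```bash
python3 g.py 459.5 -280.5 120 1.9
python3 - <<'E'
from meas import *
im,d=r.grab_frame('top'); P=cloud('top',d)
m=np.hypot(P[...,0]-650,P[...,1]-260)<80
print(m.sum(),np.percentile(P[m][:,2],[0,20,50,80,100]) if m.any() else '',(d[120:150,120:160]==0).mean())
save('t2.png',im)
E
```

```text
t 10.15 pos [ 650.9 -277.9   11.5] yaw -149.0 ->  -178.1 q [-0.41  0.72  1.57  0.    0.85 -2.52] open 0.58 F [0.7 0.9 6.4]
 shift cm (before turn) [ 16.52   9.63 -10.87] (after turn) [ 19.14   0.37 -10.85] rotvec [-0.05  0.06 29.14]
66 [-4.53798158 -1.35210886  0.55981769  2.47103341  7.20882264] 0.004166666666666667
```

View pics/t2.png

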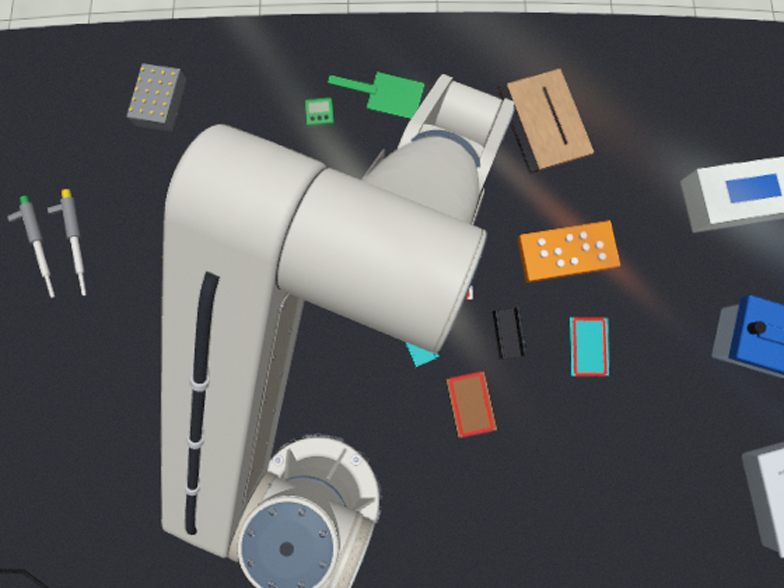

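The arm is blocking the top view (it covers the blue table at about (196,187)), so I'll check the blue tray later. Now moving the red tray.

move_arm(increments=[{"tx": 0, "ty": 0, "tz": -2.0, "rx": 0, "ry": 0, "rz": 0, "gripper": -1}, {"tx": 0, "ty": 0, "tz": -4.5, "rx": 0, "ry": 0, "rz": 0, "gripper": -1}, {"tx": 3.3, "ty": 1.93, "tz": 0, "rx": 0, "ry": 0, "rz": 0, "gripper": -1}, {"tx": 3.3, "ty": 1.93, "tz": 0, "rx": 0, "ry": 0, "rz": 0, "gripper": -1}, {"tx": 3.3, "ty": 1.93, "tz": 0, "rx": 0, "ry": 0, "rz": 0, "gripper": -1}, {"tx": 3.3, "ty": 1.93, "tz": 0, "rx": 0, "ry": 0, "rz": 0, "gripper": -1}, {"tx": 3.3, "ty": 1.93, "tz": 0, "rx": 0, "ry": 0, "rz": 0, "gripper": -1}, {"tx": 0, "ty": 0, "tz": 0, "rx": 0, "ry": 0, "rz": 7.3, "gripper": -1}, {"tx": 0, "ty": 0, "tz": 0, "rx": 0, "ry": 0, "rz": 7.3, "gripper": -1}, {"tx": 0, "ty": 0, "tz": 0, "rx": 0, "ry": 0, "rz": 7.3, "gripper": -1}, {"tx": 0, "ty": 0, "tz": 0, "rx": 0, "ry": 0, "rz": 7.3, "gripper": -1}, {"tx": 0, "ty": 0, "tz": 0, "rx": 0, "ry": 0, "rz": 0, "gripper": -1}])

```text
clock: 11.4
eef_pos: [458.9, -279.9, 75.6]
tcp_rot: [3.141, -0.0, -3.111]
contact_force: [-0.3, 0.8, -1.5]
opening: 0.576
```

```bash
python3 g.py 459.5 -280.5 30 181.9
```

```text
t 11.4 pos [ 458.9 -279.9   75.6] yaw -178.3 ->  -178.1 q [-0.55  0.42  1.94  0.    0.78 -2.15] open 0.58 F [-0.3  0.8 -1.5]
 shift cm (before turn) [-0.06 -0.06  4.56] (after turn) [-0.06 -0.06  4.56] rotvec [ 0.01 -0.02 -0.17]
```

move_arm(increments=[{"tx": -0.06, "ty": -0.06, "tz": 1.5, "rx": 0, "ry": 0, "rz": 0, "gripper": -1}, {"tx": 0, "ty": 0, "tz": 1.5, "rx": 0, "ry": 0, "rz": 0, "gripper": -1}, {"tx": 0, "ty": 0, "tz": 1.0, "rx": 0, "ry": 0, "rz": 0, "gripper": -1}, {"tx": 0, "ty": 0, "tz": 0.5, "rx": 0, "ry": 0, "rz": 0, "gripper": -1}, {"tx": 0, "ty": 0, "tz": 0.2, "rx": 0, "ry": 0, "rz": 0, "gripper": -1}, {"tx": 0, "ty": 0, "tz": 0, "rx": 0, "ry": 0, "rz": 0, "gripper": -1}])

```text
clock: 12.0
eef_pos: [459.3, -280.2, 29.4]
tcp_rot: [3.141, -0.001, -3.108]
contact_force: [-5.0, 2.3, 10.5]
opening: 0.574
```

move_arm(increments=[{"tx": 0, "ty": 0, "tz": 0, "rx": 0, "ry": 0, "rz": 0, "gripper": 1}, {"tx": 0, "ty": 0, "tz": 0, "rx": 0, "ry": 0, "rz": 0, "gripper": 1}, {"tx": 0, "ty": 0, "tz": 0, "rx": 0, "ry": 0, "rz": 0, "gripper": 1}, {"tx": 0, "ty": 0, "tz": 0, "rx": 0, "ry": 0, "rz": 0, "gripper": 1}, {"tx": 0, "ty": 0, "tz": -2, "rx": 0, "ry": 0, "rz": 0, "gripper": 1}, {"tx": 0, "ty": 0, "tz": -5, "rx": 0, "ry": 0, "rz": 0, "gripper": 1}, {"tx": 0, "ty": 0, "tz": -5, "rx": 0, "ry": 0, "rz": 0, "gripper": 1}, {"tx": 0, "ty": 0, "tz": 0, "rx": 0, "ry": 0, "rz": 7.97, "gripper": 1}, {"tx": 0, "ty": 0, "tz": 0, "rx": 0, "ry": 0, "rz": 7.97, "gripper": 1}, {"tx": 0, "ty": 0, "tz": 0, "rx": 0, "ry": 0, "rz": 7.97, "gripper": 1}, {"tx": 0, "ty": 0, "tz": 0, "rx": 0, "ry": 0, "rz": 7.97, "gripper": 1}])

```text
clock: 13.1
eef_pos: [459.8, -280.6, 148.8]
tcp_rot: [-3.142, 0.0, 2.612]
contact_force: [0.4, -0.3, -0.3]
opening: 0.998
```

```bash
python3 g.py 640.9 93.6 100 94.2
```

```text
t 13.1 pos [ 459.8 -280.6  148.8] yaw 149.6 ->  94.2 q [-0.55  0.32  1.89 -0.    0.93 -1.59] open 1.0 F [ 0.4 -0.3 -0.3]
 shift cm (before turn) [ 3.29 41.45  4.88] (after turn) [35.99 20.81  4.88] rotvec [1.000e-02 2.000e-02 5.544e+01]
```

move_arm(increments=[{"tx": 0.366, "ty": 4.6, "tz": 0, "rx": 0, "ry": 0, "rz": 0, "gripper": 1}, {"tx": 0.366, "ty": 4.6, "tz": 0, "rx": 0, "ry": 0, "rz": 0, "gripper": 1}, {"tx": 0.366, "ty": 4.6, "tz": 0, "rx": 0, "ry": 0, "rz": 0, "gripper": 1}, {"tx": 0.366, "ty": 4.6, "tz": 0, "rx": 0, "ry": 0, "rz": 0, "gripper": 1}, {"tx": 0.366, "ty": 4.6, "tz": 0, "rx": 0, "ry": 0, "rz": 0, "gripper": 1}, {"tx": 0.366, "ty": 4.6, "tz": 0, "rx": 0, "ry": 0, "rz": 0, "gripper": 1}, {"tx": 0.366, "ty": 4.6, "tz": 0, "rx": 0, "ry": 0, "rz": 0, "gripper": 1}, {"tx": 0.366, "ty": 4.6, "tz": 0, "rx": 0, "ry": 0, "rz": 0, "gripper": 1}, {"tx": 0.366, "ty": 4.6, "tz": 0, "rx": 0, "ry": 0, "rz": 0, "gripper": 1}])

```text
clock: 14.0
eef_pos: [639.0, 96.2, 148.6]
tcp_rot: [-3.141, 0.0, 2.618]
contact_force: [-0.3, 0.1, 0.1]
opening: 0.999
```

move_arm(increments=[{"tx": 0, "ty": 0, "tz": 1.2, "rx": 0, "ry": 0, "rz": 7.92, "gripper": 0.2}, {"tx": 0, "ty": 0, "tz": 1.2, "rx": 0, "ry": 0, "rz": 7.92, "gripper": 0.2}, {"tx": 0, "ty": 0, "tz": 1.2, "rx": 0, "ry": 0, "rz": 7.92, "gripper": 0.2}, {"tx": 0, "ty": 0, "tz": 1.2, "rx": 0, "ry": 0, "rz": 7.92, "gripper": 0.2}, {"tx": 0, "ty": 0, "tz": 1.2, "rx": 0, "ry": 0, "rz": 7.92, "gripper": 0.2}, {"tx": 0, "ty": 0, "tz": 1.2, "rx": 0, "ry": 0, "rz": 7.92, "gripper": 0.2}, {"tx": 0, "ty": 0, "tz": 1.2, "rx": 0, "ry": 0, "rz": 7.92, "gripper": 0.2}, {"tx": 0, "ty": 0, "tz": 0, "rx": 0, "ry": 0, "rz": 0, "gripper": 0.2}])

```text
clock: 14.8
eef_pos: [637.2, 94.1, 62.9]
tcp_rot: [-3.138, 0.0, 1.648]
contact_force: [-0.9, 0.8, 0.2]
opening: 0.603
```

```bash
python3 g.py 640.9 93.6 22 94.2;  python3 - <<'E'
from meas import *
for c in ('top','scene'):
  im,d=r.grab_frame(c); save(c+'3.png',im)
  for n in ('red','blue'):
    for k,z in (('table',0),('tray',18)): print(c,n,k,measure(c,im,d,O[n+'_table'][0],k,n,zoff=z))
a=cv2.imread('pics/scene3.png')
E
```

```text
t 14.8 pos [637.2  94.1  62.9] yaw 94.4 ->  94.2 q [ 0.14  0.57  1.71 -0.    0.87  0.07] open 0.6 F [-0.9  0.8  0.2]
 shift cm (before turn) [-0.08  0.38  4.09] (after turn) [-0.08  0.37  4.09] rotvec [-0.18  0.01  0.21]
top red table (array([ 459.7, -280.6]), 1.9, array([121.,  80.]), 919, 20.0)
top red tray (array([ 459.2, -280.8]), 1.7, array([99., 50.]), 107, 51.4)
top blue table None
top blue tray None
scene red table (array([ 460.1, -281.3]), 1.8, array([125.,  81.]), 1257, 21.1)
scene red tray (array([ 460.6, -281.3]), 2.0, array([106.,  51.]), 145, 52.9)
scene blue table (array([651.7, 260.2]), -22.5, array([125.,  84.]), 943, 20.4)
scene blue tray (array([650.6, 255.3]), -23.8, array([103.,  56.]), 170, 51.4)
```

View pics/scene3.png

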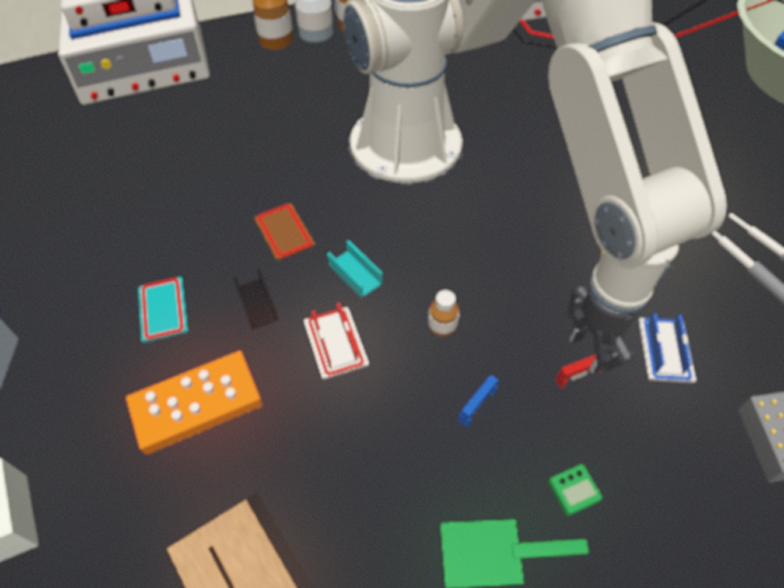

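The scene view shows both trays on their tables, red at (335,340) and blue at (668,347). The gripper stands over the red comb at (578,368). I'll correct 4 mm and grip it.

move_arm(increments=[{"tx": -0.08, "ty": 0.37, "tz": 0, "rx": 0, "ry": 0, "rz": 0, "gripper": 0.2}, {"tx": 0, "ty": 0, "tz": 1.5, "rx": 0, "ry": 0, "rz": 0, "gripper": 0.2}, {"tx": 0, "ty": 0, "tz": 1.5, "rx": 0, "ry": 0, "rz": 0, "gripper": 0.2}, {"tx": 0, "ty": 0, "tz": 1.4, "rx": 0, "ry": 0, "rz": 0, "gripper": 0.2}, {"tx": 0, "ty": 0, "tz": 0, "rx": 0, "ry": 0, "rz": 0, "gripper": 0.2}, {"tx": 0, "ty": 0, "tz": 0, "rx": 0, "ry": 0, "rz": 0, "gripper": -1}, {"tx": 0, "ty": 0, "tz": 0, "rx": 0, "ry": 0, "rz": 0, "gripper": -1}, {"tx": 0, "ty": 0, "tz": 0, "rx": 0, "ry": 0, "rz": 0, "gripper": -1}, {"tx": 0, "ty": 0, "tz": 0, "rx": 0, "ry": 0, "rz": 0, "gripper": -1}, {"tx": 0, "ty": 0, "tz": 0, "rx": 0, "ry": 0, "rz": 0, "gripper": -1}, {"tx": 0, "ty": 0, "tz": 0, "rx": 0, "ry": 0, "rz": 0, "gripper": -1}])

```text
clock: 16.0
eef_pos: [642.7, 93.9, 21.2]
tcp_rot: [3.141, -0.0, 1.65]
contact_force: [-0.0, 0.5, 2.4]
opening: 0.153
```

```bash
python3 g.py 459.5 -280.9 130 91.8
```

```text
t 16.0 pos [642.7  93.9  21.2] yaw 94.5 ->  91.8 q [ 0.14  0.63  1.71 -0.    0.8   0.06] open 0.15 F [-0.   0.5  2.4]
 shift cm (before turn) [-35.91 -21.2  -10.9 ] (after turn) [-36.88 -19.48 -10.88] rotvec [ 0.05 -0.    2.72]
```

move_arm(increments=[{"tx": 0, "ty": 0, "tz": -2.5, "rx": 0, "ry": 0, "rz": 0, "gripper": -1}, {"tx": 0, "ty": 0, "tz": -4.2, "rx": 0, "ry": 0, "rz": 0, "gripper": -1}, {"tx": 0, "ty": 0, "tz": -4.2, "rx": 0, "ry": 0, "rz": 0, "gripper": -1}, {"tx": -3.99, "ty": -2.356, "tz": 0, "rx": 0, "ry": 0, "rz": 0, "gripper": -1}, {"tx": -3.99, "ty": -2.356, "tz": 0, "rx": 0, "ry": 0, "rz": 0, "gripper": -1}, {"tx": -3.99, "ty": -2.356, "tz": 0, "rx": 0, "ry": 0, "rz": 0, "gripper": -1}, {"tx": -3.99, "ty": -2.356, "tz": 0, "rx": 0, "ry": 0, "rz": 0, "gripper": -1}, {"tx": -3.99, "ty": -2.356, "tz": 0, "rx": 0, "ry": 0, "rz": 0, "gripper": -1}, {"tx": -3.99, "ty": -2.356, "tz": 0, "rx": 0, "ry": 0, "rz": 0, "gripper": -1}, {"tx": -3.99, "ty": -2.356, "tz": 0, "rx": 0, "ry": 0, "rz": 0, "gripper": -1}, {"tx": -3.99, "ty": -2.356, "tz": 0, "rx": 0, "ry": 0, "rz": 0, "gripper": -1}, {"tx": -3.99, "ty": -2.356, "tz": 0, "rx": 0, "ry": 0, "rz": 0, "gripper": -1}])

```text
clock: 17.2
eef_pos: [458.0, -282.4, 129.9]
tcp_rot: [3.141, 0.0, 1.65]
contact_force: [1.3, -0.1, -0.6]
opening: 0.151
```

move_arm(increments=[{"tx": 0, "ty": 0, "tz": 1, "rx": 0, "ry": 0, "rz": 2.7, "gripper": -1}, {"tx": 0, "ty": 0, "tz": 1, "rx": 0, "ry": 0, "rz": 0, "gripper": -1}, {"tx": 0, "ty": 0, "tz": 0, "rx": 0, "ry": 0, "rz": 0, "gripper": -1}])

```text
clock: 17.5
eef_pos: [458.2, -280.1, 108.3]
tcp_rot: [-3.139, -0.002, 1.604]
contact_force: [-0.1, 0.3, -1.0]
opening: 0.157
```

```bash
python3 g.py 459.5 -280.9 48 91.8
python3 - <<'E'
from meas import *
im,d=r.grab_frame('top');
for k,z in (('table',0),('tray',18)): print('blue',k,measure('top',im,d,O['blue_table'][0],k,'blue',zoff=z))
a=cv2.resize(im[150:240,270:370],None,fx=4,fy=4)
im,d=r.grab_frame('scene'); b=cv2.resize(im[170:290,190:310],(360,360))
print(measure('scene',im,d,(459.5,-280.9),'comb','red',zoff=64))
save('c4.png',np.hstack([a,b]),1)
E
```

```text
t 17.5 pos [ 458.2 -280.1  108.3] yaw 91.9 ->  91.8 q [-0.55  0.37  1.92  0.    0.85 -0.58] open 0.16 F [-0.1  0.3 -1. ]
 shift cm (before turn) [-0.1   0.14  6.03] (after turn) [-0.09  0.12  6.03] rotvec [-0.13 -0.09  0.08]
blue table (array([650.5, 260.4]), -22.7, array([122.,  81.]), 679, 19.9)
blue tray (array([649.1, 255.8]), -22.7, array([100.,  53.]), 156, 50.6)
(array([ 464.8, -278.6]), 86.4, array([82., 20.]), 44, 113.6)
```

View pics/c4.png

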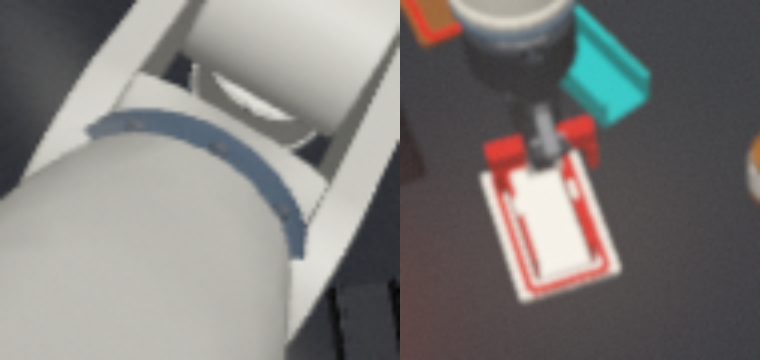

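The right crop shows the red comb at (540,140), level and square, held above the tray at (550,220). I'll lower it.

move_arm(increments=[{"tx": -0.1, "ty": 0.12, "tz": 1.2, "rx": 0, "ry": 0, "rz": 0, "gripper": -1}, {"tx": 0, "ty": 0, "tz": 1.2, "rx": 0, "ry": 0, "rz": 0, "gripper": -1}, {"tx": 0, "ty": 0, "tz": 1.2, "rx": 0, "ry": 0, "rz": 0, "gripper": -1}, {"tx": 0, "ty": 0, "tz": 1.0, "rx": 0, "ry": 0, "rz": 0, "gripper": -1}, {"tx": 0, "ty": 0, "tz": 0.8, "rx": 0, "ry": 0, "rz": 0, "gripper": -1}, {"tx": 0, "ty": 0, "tz": 0.5, "rx": 0, "ry": 0, "rz": 0, "gripper": -1}, {"tx": 0, "ty": 0, "tz": 0, "rx": 0, "ry": 0, "rz": 0, "gripper": -1}])

```text
clock: 18.3
eef_pos: [460.0, -281.7, 49.9]
tcp_rot: [-3.141, -0.001, 1.603]
contact_force: [0.8, 0.3, -0.3]
opening: 0.153
```

move_arm(increments=[{"tx": 0, "ty": 0, "tz": 0.15, "rx": 0, "ry": 0, "rz": 0, "gripper": -1}, {"tx": 0, "ty": 0, "tz": 0.1, "rx": 0, "ry": 0, "rz": 0, "gripper": -1}, {"tx": 0, "ty": 0, "tz": 0, "rx": 0, "ry": 0, "rz": 0, "gripper": -1}])

```text
clock: 18.6
eef_pos: [460.5, -282.0, 48.4]
tcp_rot: [3.141, 0.0, 1.603]
contact_force: [-0.5, 0.4, -0.6]
opening: 0.157
```

move_arm(increments=[{"tx": 0, "ty": 0, "tz": 0.1, "rx": 0, "ry": 0, "rz": 0, "gripper": -1}, {"tx": 0, "ty": 0, "tz": 0.1, "rx": 0, "ry": 0, "rz": 0, "gripper": -1}, {"tx": 0, "ty": 0, "tz": 0, "rx": 0, "ry": 0, "rz": 0, "gripper": -1}])

```text
clock: 18.9
eef_pos: [460.6, -282.0, 47.1]
tcp_rot: [3.141, 0.0, 1.603]
contact_force: [-2.6, 1.6, 9.5]
opening: 0.156
```

Contact came at the expected height (47 mm). I'll release and retreat.

move_arm(increments=[{"tx": 0, "ty": 0, "tz": 0, "rx": 0, "ry": 0, "rz": 0, "gripper": -0.2}, {"tx": 0, "ty": 0, "tz": 0, "rx": 0, "ry": 0, "rz": 0, "gripper": -0.2}, {"tx": 0, "ty": 0, "tz": 0, "rx": 0, "ry": 0, "rz": 0, "gripper": -0.2}, {"tx": 0, "ty": 0, "tz": -1.5, "rx": 0, "ry": 0, "rz": 0, "gripper": -0.2}, {"tx": 0, "ty": 0, "tz": -4, "rx": 0, "ry": 0, "rz": 0, "gripper": 0.2}, {"tx": 0, "ty": 0, "tz": -4.5, "rx": 0, "ry": 0, "rz": 0, "gripper": 0.2}])

```text
clock: 19.5
eef_pos: [459.3, -281.2, 146.0]
tcp_rot: [-3.139, -0.002, 1.603]
contact_force: [0.5, 0.0, 0.3]
opening: 0.597
```

```bash
python3 g.py 640.3 -90.2 145 -57.1
```

```text
t 19.5 pos [ 459.3 -281.2  146. ] yaw 91.8 ->  122.9 q [-0.55  0.32  1.89 -0.    0.93 -0.58] open 0.6 F [0.5 0.  0.3]
 shift cm (before turn) [18.52 18.7   0.08] (after turn) [ 6.21 25.57  0.1 ] rotvec [ -0.13  -0.15 -31.08]
```

move_arm(increments=[{"tx": 3.087, "ty": 3.117, "tz": 0, "rx": 0, "ry": 0, "rz": 0, "gripper": 0.2}, {"tx": 3.087, "ty": 3.117, "tz": 0, "rx": 0, "ry": 0, "rz": 0, "gripper": 0.2}, {"tx": 3.087, "ty": 3.117, "tz": 0, "rx": 0, "ry": 0, "rz": 0, "gripper": 0.2}, {"tx": 3.087, "ty": 3.117, "tz": 0, "rx": 0, "ry": 0, "rz": 0, "gripper": 0.2}, {"tx": 3.087, "ty": 3.117, "tz": 0, "rx": 0, "ry": 0, "rz": 0, "gripper": 0.2}, {"tx": 3.087, "ty": 3.117, "tz": 0, "rx": 0, "ry": 0, "rz": 0, "gripper": 0.2}, {"tx": 0, "ty": 0, "tz": 2, "rx": 0, "ry": 0, "rz": -7.77, "gripper": 0.2}, {"tx": 0, "ty": 0, "tz": 2, "rx": 0, "ry": 0, "rz": -7.77, "gripper": 0.2}, {"tx": 0, "ty": 0, "tz": 2, "rx": 0, "ry": 0, "rz": -7.77, "gripper": 0.2}, {"tx": 0, "ty": 0, "tz": 2, "rx": 0, "ry": 0, "rz": -7.77, "gripper": 0.2}, {"tx": 0, "ty": 0, "tz": 0, "rx": 0, "ry": 0, "rz": 0, "gripper": 0.2}])

```text
clock: 20.6
eef_pos: [639.3, -90.4, 63.2]
tcp_rot: [-3.138, -0.003, 2.147]
contact_force: [-0.3, 0.4, 0.3]
opening: 0.599
```

```bash
python3 g.py 640.3 -90.2 20 122.9
python3 - <<'E'
from meas import *
im,d=r.grab_frame('top'); save('t5.png',im)
print('red comb',measure('top',im,d,(459.5,-281),'comb','red',zoff=26))
print('blue tray',measure('top',im,d,O['blue_table'][0],'tray','blue',zoff=18),'table',measure('top',im,d,O['blue_table'][0],'table','blue'))
a=cv2.resize(im[90:190,80:210],None,fx=5,fy=5); 
save('c5.png',a,1)
im,d=r.grab_frame('scene')
print('red comb',measure('scene',im,d,(459.5,-281),'comb','red',zoff=26))
print('blue comb',measure('scene',im,d,O['blue_comb'][0],'comb','blue'))
E
```

```text
t 20.6 pos [639.3 -90.4  63.2] yaw 123.0 ->  122.9 q [-0.14  0.57  1.7  -0.    0.87 -0.72] open 0.6 F [-0.3  0.4  0.3]
 shift cm (before turn) [-0.05  0.11  4.32] (after turn) [-0.04  0.1   4.32] rotvec [-0.22 -0.19  0.12]
red comb (array([ 459.3, -280.4]), -88.2, array([76., 15.]), 143, 72.0)
blue tray (array([649.4, 256. ]), -22.8, array([100.,  52.]), 140, 51.5) table (array([650.5, 260.1]), -22.2, array([122.,  81.]), 670, 20.1)
red comb (array([ 461.8, -280.4]), -88.0, array([80., 19.]), 226, 72.9)
blue comb (array([645.2, -93.8]), -56.5, array([76., 16.]), 205, 46.2)
```

View pics/c5.png

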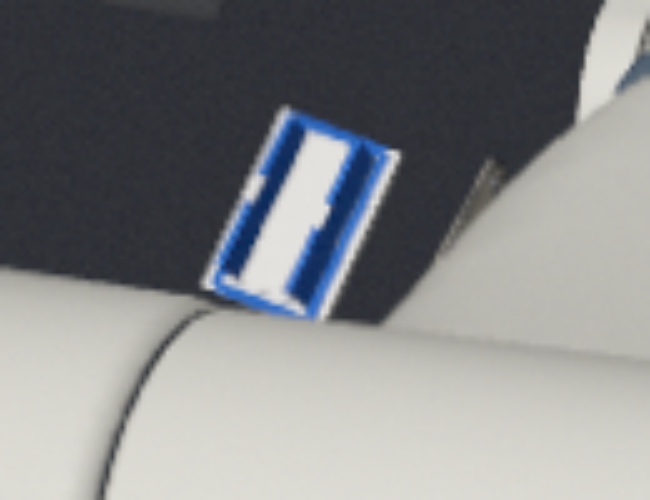

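Run:
```python
from meas import *
q=[]
for x,y in ((256,188),(320,214)):
    p=atz('top',80+(x+.5)/5-.5,90+(y+.5)/5-.5,52); print(p); q.append(p)
print(np.mean(q,0),np.linalg.norm(q[0]-q[1]))
im,d=r.grab_frame('top'); P=cloud('top',d)
c=np.array([650,260.]);a=np.radians(-22.7);w=P[...,:2]-c
al=w@[np.cos(a),np.sin(a)];pe=w@[-np.sin(a),np.cos(a)]
m=(abs(al)<45)&(abs(pe)<45)
for e in range(-44,45,4):
    k=m&(abs(pe-e)<2); print(e,k.sum(),np.round(np.percentile(P[k][:,2],[10,50,90]),0) if k.any() else '', im[k].mean(0).astype(int) if k.any() else '')
```

```text
[659.45635616 277.61318869  52.        ]
[642.47979364 238.44343379  52.        ]
[650.9680749  258.02831124  52.        ] 42.69043656251454
-44 26 [-3.  0.  3.] [48 50 56]
-40 65 [-2.  3. 18.] [80 81 84]
-36 72 [-2. 14. 19.] [133 134 136]
-32 45 [15. 18. 21.] [125 149 194]
-28 131 [18. 31. 49.] [ 34  69 125]
-24 75 [29. 48. 54.] [ 61  94 149]
-20 6 [47. 51. 52.] [167 181 210]
-16 0  
-12 0  
-8 28 [20. 22. 25.] [213 215 217]
-4 37 [18. 22. 24.] [226 225 221]
0 38 [19. 22. 25.] [226 225 221]
4 34 [19. 23. 25.] [226 225 221]
8 37 [19. 22. 25.] [226 225 221]
12 40 [18. 22. 26.] [225 224 220]
16 92 [20. 40. 51.] [ 97 114 144]
20 109 [20. 35. 53.] [ 74 101 145]
24 6 [20. 49. 50.] [123 145 183]
28 0  
32 0  
36 3 [20. 21. 22.] [175 183 204]
40 22 [15. 17. 21.] [174 180 194]
44 0
```

The two wall-top marks in the crop, at (256,188) and (320,214), put the tray centre at about (651,258). The wall profile in depth is symmetric about (650,259.5), so the tray is centred to about 1–2 mm. Now gripping the blue comb.

move_arm(increments=[{"tx": -0.05, "ty": 0.1, "tz": 0, "rx": 0, "ry": 0, "rz": 0, "gripper": 0.2}, {"tx": 0, "ty": 0, "tz": 1.5, "rx": 0, "ry": 0, "rz": 0, "gripper": 0.2}, {"tx": 0, "ty": 0, "tz": 1.5, "rx": 0, "ry": 0, "rz": 0, "gripper": 0.2}, {"tx": 0, "ty": 0, "tz": 1.4, "rx": 0, "ry": 0, "rz": 0, "gripper": 0.2}, {"tx": 0, "ty": 0, "tz": 0, "rx": 0, "ry": 0, "rz": 0, "gripper": 0.2}, {"tx": 0, "ty": 0, "tz": 0, "rx": 0, "ry": 0, "rz": 0, "gripper": -1}, {"tx": 0, "ty": 0, "tz": 0, "rx": 0, "ry": 0, "rz": 0, "gripper": -1}, {"tx": 0, "ty": 0, "tz": 0, "rx": 0, "ry": 0, "rz": 0, "gripper": -1}, {"tx": 0, "ty": 0, "tz": 0, "rx": 0, "ry": 0, "rz": 0, "gripper": -1}, {"tx": 0, "ty": 0, "tz": 0, "rx": 0, "ry": 0, "rz": 0, "gripper": -1}, {"tx": 0, "ty": 0, "tz": 0, "rx": 0, "ry": 0, "rz": 0, "gripper": -1}])

```text
clock: 21.85
eef_pos: [642.9, -90.7, 22.7]
tcp_rot: [3.141, 0.001, 2.145]
contact_force: [0.1, -0.7, 3.8]
opening: 0.154
```

```bash
python3 g.py 650.1 259.5 130 67.2
```

```text
t 21.85 pos [642.9 -90.7  22.7] yaw 122.9 ->  67.2 q [-0.14  0.63  1.71 -0.    0.8  -0.72] open 0.15 F [ 0.1 -0.7  3.8]
 shift cm (before turn) [ 29.01  19.63 -10.73] (after turn) [ 32.57 -12.91 -10.73] rotvec [5.00e-02 1.00e-02 5.57e+01]
```

move_arm(increments=[{"tx": 0, "ty": 0, "tz": -2.5, "rx": 0, "ry": 0, "rz": 0, "gripper": -1}, {"tx": 0, "ty": 0, "tz": -4.1, "rx": 0, "ry": 0, "rz": 0, "gripper": -1}, {"tx": 0, "ty": 0, "tz": -4.1, "rx": 0, "ry": 0, "rz": 0, "gripper": -1}, {"tx": 3.626, "ty": 2.454, "tz": 0, "rx": 0, "ry": 0, "rz": 0, "gripper": -1}, {"tx": 3.626, "ty": 2.454, "tz": 0, "rx": 0, "ry": 0, "rz": 0, "gripper": -1}, {"tx": 3.626, "ty": 2.454, "tz": 0, "rx": 0, "ry": 0, "rz": 0, "gripper": -1}, {"tx": 3.626, "ty": 2.454, "tz": 0, "rx": 0, "ry": 0, "rz": 0, "gripper": -1}, {"tx": 3.626, "ty": 2.454, "tz": 0, "rx": 0, "ry": 0, "rz": 0, "gripper": -1}, {"tx": 3.626, "ty": 2.454, "tz": 0, "rx": 0, "ry": 0, "rz": 0, "gripper": -1}, {"tx": 3.626, "ty": 2.454, "tz": 0, "rx": 0, "ry": 0, "rz": 0, "gripper": -1}, {"tx": 3.626, "ty": 2.454, "tz": 0, "rx": 0, "ry": 0, "rz": 0, "gripper": -1}])

```text
clock: 22.95
eef_pos: [649.4, 261.2, 129.0]
tcp_rot: [-3.141, -0.0, 2.145]
contact_force: [-0.0, -0.1, -1.1]
opening: 0.151
```

move_arm(increments=[{"tx": 0, "ty": 0, "tz": 0.3, "rx": 0, "ry": 0, "rz": 7.95, "gripper": -1}, {"tx": 0, "ty": 0, "tz": 0.3, "rx": 0, "ry": 0, "rz": 7.95, "gripper": -1}, {"tx": 0, "ty": 0, "tz": 0.3, "rx": 0, "ry": 0, "rz": 7.95, "gripper": -1}, {"tx": 0, "ty": 0, "tz": 0.3, "rx": 0, "ry": 0, "rz": 7.95, "gripper": -1}, {"tx": 0, "ty": 0, "tz": 0.3, "rx": 0, "ry": 0, "rz": 7.95, "gripper": -1}, {"tx": 0, "ty": 0, "tz": 0.3, "rx": 0, "ry": 0, "rz": 7.95, "gripper": -1}, {"tx": 0, "ty": 0, "tz": 0.3, "rx": 0, "ry": 0, "rz": 7.95, "gripper": -1}, {"tx": 0, "ty": 0, "tz": 0, "rx": 0, "ry": 0, "rz": 0, "gripper": -1}])

```text
clock: 23.75
eef_pos: [649.3, 259.3, 107.5]
tcp_rot: [-3.141, 0.001, 1.172]
contact_force: [0.4, -1.1, 0.0]
opening: 0.152
```

```bash
python3 g.py 649.8 258.7 60 67.2
```

```text
t 23.75 pos [649.3 259.3 107.5] yaw 67.1 ->  67.2 q [0.38 0.59 1.55 0.   1.   0.78] open 0.15 F [ 0.4 -1.1  0. ]
 shift cm (before turn) [-0.03  0.08  4.75] (after turn) [-0.03  0.07  4.75] rotvec [-0.05  0.05 -0.07]
```

move_arm(increments=[{"tx": -0.03, "ty": 0.08, "tz": 1.4, "rx": 0, "ry": 0, "rz": 0, "gripper": -1}, {"tx": 0, "ty": 0, "tz": 1.4, "rx": 0, "ry": 0, "rz": 0, "gripper": -1}, {"tx": 0, "ty": 0, "tz": 0, "rx": 0, "ry": 0, "rz": 0, "gripper": -1}])

```text
clock: 24.05
eef_pos: [648.6, 258.1, 77.0]
tcp_rot: [-3.138, 0.003, 1.176]
contact_force: [-0.4, -0.7, -1.0]
opening: 0.16
```

```bash
python3 g.py 649.8 258.7 49 67.2
python3 - <<'E'
from h import *
im,d=r.grab_frame('scene'); save('c6.png',im[200:290,430:520],6)
E
```

```text
t 24.05 pos [648.6 258.1  77. ] yaw 67.4 ->  67.2 q [0.38 0.62 1.57 0.   0.95 0.77] open 0.16 F [-0.4 -0.7 -1. ]
 shift cm (before turn) [0.11 0.1  2.8 ] (after turn) [0.1  0.09 2.8 ] rotvec [-0.19  0.18  0.16]
```

View pics/c6.png

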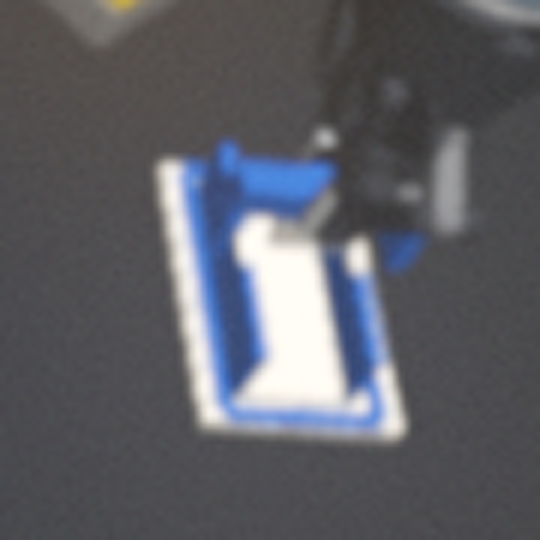

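The comb spans both walls: its legs are at (225,190) and (400,250), and the wall marks are at (250,240) and (358,255). I'll lower it gently.

move_arm(increments=[{"tx": 0.1, "ty": 0.1, "tz": 0.6, "rx": 0, "ry": 0, "rz": 0, "gripper": -1}, {"tx": 0, "ty": 0, "tz": 0.6, "rx": 0, "ry": 0, "rz": 0, "gripper": -1}, {"tx": 0, "ty": 0, "tz": 0, "rx": 0, "ry": 0, "rz": 0, "gripper": -1}])

```text
clock: 24.4
eef_pos: [651.3, 259.3, 67.3]
tcp_rot: [-3.141, 0.001, 1.174]
contact_force: [0.6, -0.1, -0.9]
opening: 0.154
```

move_arm(increments=[{"tx": 0, "ty": 0, "tz": 0.5, "rx": 0, "ry": 0, "rz": 0, "gripper": -1}, {"tx": 0, "ty": 0, "tz": 0.5, "rx": 0, "ry": 0, "rz": 0, "gripper": -1}, {"tx": 0, "ty": 0, "tz": 0.2, "rx": 0, "ry": 0, "rz": 0, "gripper": -1}, {"tx": 0, "ty": 0, "tz": 0, "rx": 0, "ry": 0, "rz": 0, "gripper": -1}])

```text
clock: 24.8
eef_pos: [651.5, 259.4, 55.7]
tcp_rot: [-3.141, 0.0, 1.174]
contact_force: [0.2, -0.4, -0.1]
opening: 0.156
```

move_arm(increments=[{"tx": 0, "ty": 0, "tz": 0.4, "rx": 0, "ry": 0, "rz": 0, "gripper": -1}, {"tx": 0, "ty": 0, "tz": 0.15, "rx": 0, "ry": 0, "rz": 0, "gripper": -1}, {"tx": 0, "ty": 0, "tz": 0.1, "rx": 0, "ry": 0, "rz": 0, "gripper": -1}, {"tx": 0, "ty": 0, "tz": 0, "rx": 0, "ry": 0, "rz": 0, "gripper": -1}])

```text
clock: 25.2
eef_pos: [651.7, 259.4, 49.6]
tcp_rot: [-3.141, 0.0, 1.174]
contact_force: [-0.2, -0.0, -0.3]
opening: 0.155
```

move_arm(increments=[{"tx": 0, "ty": 0, "tz": 0.1, "rx": 0, "ry": 0, "rz": 0, "gripper": -1}, {"tx": 0, "ty": 0, "tz": 0.05, "rx": 0, "ry": 0, "rz": 0, "gripper": -1}, {"tx": 0, "ty": 0, "tz": 0, "rx": 0, "ry": 0, "rz": 0, "gripper": -1}])

```text
clock: 25.5
eef_pos: [651.9, 259.5, 48.7]
tcp_rot: [3.141, -0.0, 1.174]
contact_force: [-1.3, -0.4, 4.1]
opening: 0.152
```

move_arm(increments=[{"tx": 0, "ty": 0, "tz": 0, "rx": 0, "ry": 0, "rz": 0, "gripper": -0.2}, {"tx": 0, "ty": 0, "tz": 0, "rx": 0, "ry": 0, "rz": 0, "gripper": -0.2}, {"tx": 0, "ty": 0, "tz": 0, "rx": 0, "ry": 0, "rz": 0, "gripper": -0.2}, {"tx": 0, "ty": 0, "tz": -1.5, "rx": 0, "ry": 0, "rz": 0, "gripper": -0.2}, {"tx": 0, "ty": 0, "tz": -4, "rx": 0, "ry": 0, "rz": 0, "gripper": -0.2}, {"tx": 0, "ty": 0, "tz": -5, "rx": 0, "ry": 0, "rz": 0, "gripper": -0.2}, {"tx": 0, "ty": 0, "tz": -5, "rx": 0, "ry": 0, "rz": 0, "gripper": -0.2}])

```text
clock: 26.2
eef_pos: [651.4, 259.3, 205.6]
tcp_rot: [-3.141, 0.0, 1.174]
contact_force: [0.3, 1.1, -0.1]
opening: 0.4
```

```bash
python3 g.py 278 560 230 67.2
```

```text
t 26.2 pos [651.4 259.3 205.6] yaw 67.3 ->  67.2 q [ 0.38  0.49  1.48 -0.    1.17  0.77] open 0.4 F [ 0.3  1.1 -0.1]
 shift cm (before turn) [ 13.29 -46.06  -2.43] (after turn) [ 13.25 -46.08  -2.44] rotvec [-0.01  0.01  0.05]
```

move_arm(increments=[{"tx": 1.1, "ty": -3.84, "tz": -0.2, "rx": 0, "ry": 0, "rz": 0, "gripper": -0.2}, {"tx": 1.1, "ty": -3.84, "tz": -0.2, "rx": 0, "ry": 0, "rz": 0, "gripper": -0.2}, {"tx": 1.1, "ty": -3.84, "tz": -0.2, "rx": 0, "ry": 0, "rz": 0, "gripper": -0.2}, {"tx": 1.1, "ty": -3.84, "tz": -0.2, "rx": 0, "ry": 0, "rz": 0, "gripper": -0.2}, {"tx": 1.1, "ty": -3.84, "tz": -0.2, "rx": 0, "ry": 0, "rz": 0, "gripper": -0.2}, {"tx": 1.1, "ty": -3.84, "tz": -0.2, "rx": 0, "ry": 0, "rz": 0, "gripper": -0.2}, {"tx": 1.1, "ty": -3.84, "tz": -0.2, "rx": 0, "ry": 0, "rz": 0, "gripper": -0.2}, {"tx": 1.1, "ty": -3.84, "tz": -0.2, "rx": 0, "ry": 0, "rz": 0, "gripper": -0.2}, {"tx": 1.1, "ty": -3.84, "tz": -0.2, "rx": 0, "ry": 0, "rz": 0, "gripper": -0.2}, {"tx": 1.1, "ty": -3.84, "tz": -0.2, "rx": 0, "ry": 0, "rz": 0, "gripper": -0.2}, {"tx": 1.1, "ty": -3.84, "tz": -0.2, "rx": 0, "ry": 0, "rz": 0, "gripper": -0.2}, {"tx": 1.1, "ty": -3.84, "tz": -0.2, "rx": 0, "ry": 0, "rz": 0, "gripper": -0.2}])

```text
clock: 27.4
eef_pos: [276.5, 560.4, 228.6]
tcp_rot: [3.141, -0.001, 1.174]
contact_force: [0.8, 1.2, 0.5]
opening: 0.4
```

Run:
```python
from meas import *
ims={}
for c in ('top','scene'):
  im,d=r.grab_frame(c); ims[c]=im
  for n in ('red','blue'):
    xy=O[n+'_table'][0]
    for k,z in (('table',0),('tray',18),('comb',26)): print(c,n,k,measure(c,im,d,xy,k,n,zoff=z))
t,s=ims['top'],ims['scene']
cr=[t[150:240,280:370],t[90:180,95:185],s[200:300,200:300],s[200:300,425:525]]
cr=[cv2.resize(x,(380,290)) for x in cr]
save('c7.png',np.vstack([np.hstack(cr[:2]),np.hstack(cr[2:])]),1)
save('s7.png',s)
```

```text
top red table (array([ 459.7, -280.6]), 1.8, array([121.,  80.]), 776, 20.0)
top red tray (array([ 459., -279.]), 3.0, array([98., 77.]), 121, 51.9)
top red comb (array([ 459. , -280.3]), -88.2, array([77., 16.]), 151, 71.4)
top blue table (array([650.3, 259.7]), -22.8, array([122.,  82.]), 591, 19.8)
top blue tray (array([650.8, 257.8]), -24.2, array([100.,  82.]), 158, 51.0)
top blue comb (array([651.1, 257.7]), 66.3, array([82., 15.]), 138, 71.7)
scene red table (array([ 460.2, -281.4]), 1.8, array([125.,  81.]), 951, 20.7)
scene red tray (array([ 459.3, -280.4]), 0.2, array([105.,  80.]), 194, 53.4)
scene red comb (array([ 461.7, -280.4]), -88.0, array([80., 19.]), 230, 72.6)
scene blue table (array([651.5, 260.1]), -22.1, array([125.,  84.]), 762, 19.9)
scene blue tray (array([652.9, 258.7]), -21.7, array([103.,  86.]), 244, 51.8)
scene blue comb (array([653.5, 257.3]), 69.1, array([83., 18.]), 209, 71.8)
```

View pics/c7.png

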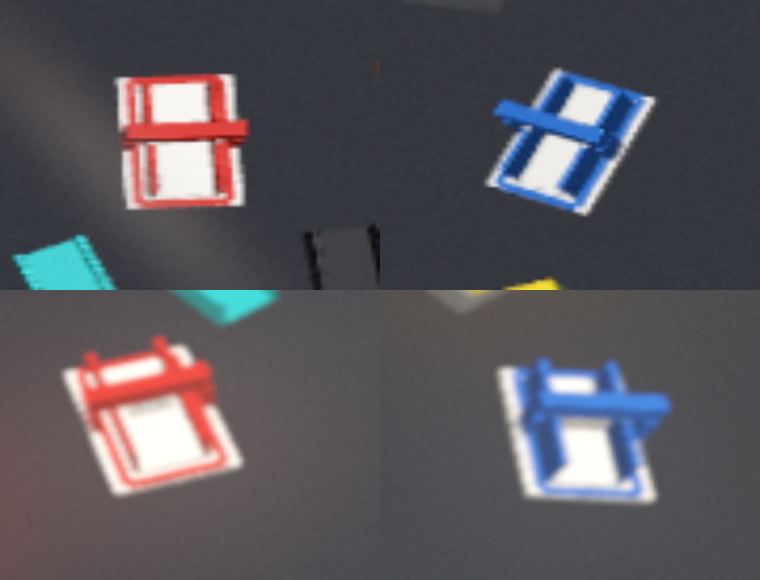

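View pics/s7.png

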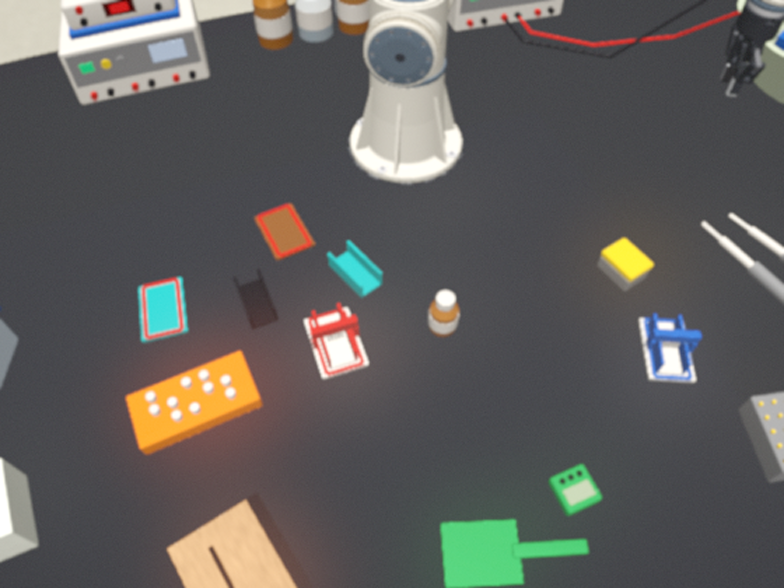

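Both combs sit square across their trays (pixels (335,325) and (673,335)), with their tops at 72 mm as expected. The bottle at (444,312) and the box at (627,262) have not moved. Handing in.

```bash
python3 -c "
from h import *
print(r.sign_off())"
```

```text
the job is handed in; nothing more can be done
None
```

I set both trays in their own outlines, stood each comb across the middle of its tray, and handed the job in at about 27.5 s. The hand-in gives no verdict, so these are my own last checks:

| Check | Red | Blue |
|---|---|---|
| Tray centre to table centre | about 1 mm | about 1–2 mm |
| Tray angle to table | under 0.5° | under about 1° |
| Comb centre to tray centre | about 1–2 mm | about 2 mm |
| Comb angle off square | under 1° | about 1–2° |
| Comb top height (expected 72 mm) | 71–73 mm | 72 mm |

- **Robot and bystanders:** the gripper has released everything and the arm is well clear. In the last picture the bottle and the yellow-lidded box look unmoved, but I checked them only by eye.
- **Disagreement on the blue tray:** one depth measurement put it about 4 mm off centre, still inside the 12 mm limit. The white wall marks and the wall heights across the tray put it within about 2 mm, and I placed the comb using those.
- **Failed check:** measuring the tray rectangles again at the end gave no valid sizes, because the combs now sit in the measured area. The tray figures come from before the combs went on.
- **Camera difference:** the two cameras differ by about 2 mm, which matches the stated calibration.

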